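# Zero the test supply, then dock the board carrier

### The arm

A 7-joint arm with a two-finger parallel gripper is mounted at the origin on the work surface. World frame = base frame: x ahead of the robot, y to its left, z up, the work surface at z = 0. Lengths are in mm, angles in rad, forces in N, time in s.
With the tool pointing down it reaches from about 400 to 875 mm from the base axis. Payload 4.4 kg.
Tool frame: the origin (TCP) lies at the very end of the fingers, on their centre line; the grasp point (between the pads) lies 19 mm behind it; z points along the fingers, y is the line along which they close (so a half turn about z gives the same grasp; the last joint's range is limited). The gripper opens to 85 mm and grips with 20 to 120 N. Pads are 22 mm wide; open, the fingers measure 114 mm over their backs; the gripper's body (76 mm by 85 mm) begins 54 mm behind the grasp point. The pads swing forward as they close: fully open they stand 13 mm farther back than shut.
Start: joints at [1.243, 0.628, 0.038, 1.517, -0.027, 0.996, -0.02], TCP at [168.26, -627.858, 231.313] pointing down, gripper open.
Joint ranges: [-3.06, 3.06], [-0.37, 2.12], [-1.25, 1.32], [0.18, 2.47], [-1.1, 4.24], [0.23, 1.98], [-2.94, 2.94]. Speed limits (rad/s): [2.57, 2.57, 3.14, 3.14, 3.14, 3.14, 3.14].

### API

Orientations are given as [roll, pitch, yaw] about the fixed x, y, z axes, in that order (R = Rz(yaw) Ry(pitch) Rx(roll)).
In Python, from cell import status, get_image, ctrl, models gives the robot as it stands.
- The arm moves only by the shell command python3 -m handwheel 'ROWS' [OPENING]. ROWS is JSON, a list of rows, each an object with "delta_pos": the shift along the world's x, y, z in cm, a list of three; "yaw": the turn about the world's z in rad. A call has 1 to 10 rows; each row shifts and turns the commanded pose from where the row before left it; what a row does not reach is not made up. A row lasts 1/12 s, in which the tool goes at most 41.7 mm and 7.16 degrees, less where a joint would pass 70% of its speed; a pose out of reach is approached as far as the arm can. A call is refused whole if a number of a shift passes 4.17 or a number of a turn 0.125, either way. A call with a gripper value outside its range is refused whole. OPENING is the opening, from -1 (shut) to 1 (fully open), set as the call begins (- or left out, the last holds). The fingers move at their own pace and stop on an object; the grip force is fixed at half the most. Time passes only in rows, so rows that do not move let the fingers close. It gives the time, the measured TCP pose, the force, the opening and the grip force at its end, in the units of the state.
- status.read_state(): the state, without advancing time (a new reading comes with each control period).
- get_image(name): name is "scene" or "top" or "wrist"; returns a dict with "color" (480x640x3 uint8, red, green, blue), "z_map" (480x640 float32, mm along the optical axis (not along the pixel's ray), 0 where there is no reading), "fx", "fy", "cx", "cy" (pixels), "position" and "rotation" of the camera in the world; the wrist camera has in their place "hand_eye" (4x4, takes a point from camera to tool coordinates, whose origin is the TCP and whose axes are the flange's). Camera axes: x right, y up, looking along -z (the intrinsics and any distortion apply to the point x, -y, -z); pixel columns grow to the right and rows downward; lengths in mm; the calibration is good to about 2 mm. A picture is of the moment at which its call begins: read the wrist's pose just before it.
- ctrl.finish_job(): hands the job in; it is judged then, once.
Trained networks look in a picture, given as the dict that the camera call returned (one of the last four; its "shot" number tells which), for a name from the list of things; names that differ only in an ending like _2 or _b are one class to them, and where a whole thing is asked for, a point or a joint stands for the part that bears it (a point fixed in the world has none). Each returns a list of dicts, best first, with "score" (0 to 1); they miss things now and then, are a little off and sometimes report something else, mostly with a low value. They report only what shows in the picture. A call takes as long as a camera call. They do not tell look-alikes from the thing itself.
- models.boxes_of(picture, name): "rect" ([left, top, right, bottom] in pixels, round what is visible of it).
The state is a dict: "clock": time; "qpos": joint angles; "qd": joint speeds; "tau": joint torques, N m; "eef_pos": TCP position; "tool_rot": TCP orientation; "force": force on the tool from outside, world axes, zero at the start; "torque": the same for the moment, N m; "width": finger opening in mm; "gripper_force": force on a finger pad.
Only numpy, scipy, OpenCV 4.12 (cv2) and the standard library are available. Lean on these libraries where they do the work, as an engineer would, in place of code of your own. Each camera call takes 0.05 s, during which the arm holds its last target. There are 200 camera calls.

### The job

Get the test dock ready and loaded: first turn the big dial on top of the bench supply fully anticlockwise to its stop (zero), and only then pick up the board carrier by its yellow handle and carry it level, with both circuit boards in it, to the grey dock and set it down gently so that it sits flat inside the dock's blue lips. Leave the dial at zero, let go of everything, and do not shift or knock over the meter, the red case, the bottle or the probe stand.

Things in the scene. Friction and masses are not known exactly. Their poses are not given: they have to be found in the camera images.
- dial_unit: fixed bench supply: white and blue box with grey top deck, 160 (x) x 150 (y) x 91 mm high. Origin: centre of its underside. The dial stands in the middle of the deck, on the vertical axis through the origin. The deck carries black scale ticks round the dial, and a red tick in the unit's -x direction, the zero stop
- dial (a joint): angle of the dial (rad): 0 is the anticlockwise stop (zero, white pointer at the red tick), growing clockwise seen from above to 4.4. It stays where it is left; light friction
- dial_grip (a point): point on the dial's axis, 125 mm above the table, where to grip it; turns with the dial. The dial is a round grey skirt (76 mm across, top 101 mm above the table) with a black upright bar on it, 70 mm long (along this point's x), 16 mm thick (along its y), its top 135 mm above the table. The white pointer line is on the bar's -x half
- carrier: loose black open tray 170 (x) x 120 (y) x 40 mm high with one divider across the middle and a yellow bar handle above it; about 0.5 kg with its boards. Origin: centre of its underside
- carrier_grip (a point): middle of the carrier's handle, 105 mm above the carrier's underside, on its centre of mass axis: a yellow bar 170 mm long along the carrier's x, 16 mm wide (y), 14 mm tall (98 to 112 mm above the underside), on a post at each end. 65 mm free under it
- dock: fixed low grey platform 214 (x) x 164 (y) x 22 mm high with a blue lip round its edge, 12 mm wide and 8 mm higher than the platform; the pocket within the lips is 190 (x) x 140 (y) mm. Two brass strips lie along its x. Origin: centre of its underside
- dock_in (a point): centre of the dock's pocket floor, 22 mm above the table; axes as the dock's. The carrier's underside belongs here, its long side along the dock's x, either way round
- board_a: loose green circuit board 66 x 96 mm with parts up to 32 mm high, lying in the carrier's -x compartment, 0.07 kg. Origin: centre of its underside
- board_b: the like board in the carrier's +x compartment
- meter: bystander: yellow hand multimeter lying on the table, 164 (x) x 80 (y) x 40 mm (46 mm at its selector). Origin: centre of its underside
- parts_case: bystander: red closed parts case 130 (x) x 85 (y) x 60 mm. Origin: centre of its underside
- bottle: bystander: upright blue bottle, 64 mm across, 170 mm high. Origin: centre of its underside
- probe_stand: bystander: stand with a dark steel foot 110 (x) x 90 (y) x 16 mm, an upright steel rod 12 mm thick and 316 mm high at its centre, and at 280 mm height a short arm reaching 80 mm from the rod along the stand's x. Origin: centre of its underside
Mind the look-alikes: they are no part of the job. Leave any purple look-alike of the carrier alone.

How it is judged:
By the outcome, as a careful person would: the job done as asked, in the order asked, and still so for the second after the job is handed in, with the robot touching nothing.
It also fails if it takes over 72 s, if anything falls off the work surface, if the arm or the gripper's body presses on something with over 40 N, if the wrist force passes 120 N, or if a joint passes its speed limit or range.

## Working session

There is one attempt and no reset: what is moved stays moved. The work goes in short steps, Python scripts to look and compute and a shell command to move; the robot and the scene stay as the last step left them, time stands still between calls to the robot, and variables do not carry over. Pictures are saved under pics/ and viewed, at most 10 in all, crops included, and the job is handed in when it is done.

```bash
ls; mkdir -p pics; cat > h.py <<'E'
import numpy as np, cv2
from cell import status,get_image,ctrl,models
def save(n,im): cv2.imwrite('pics/'+n,cv2.cvtColor(np.ascontiguousarray(im),cv2.COLOR_RGB2BGR))
def cloud(p):
    z=p['z_map'];v,u=np.mgrid[:480,:640]
    c=np.stack([(u-p['cx'])/p['fx']*z,-(v-p['cy'])/p['fy']*z,-z],-1)
    return c@np.array(p['rotation']).T+np.array(p['position'])
E
python3 - <<'E'
from h import *
s=status.read_state();print(s)
a=get_image('scene');b=get_image('top')
print({k:v for k,v in a.items() if k not in('color','z_map')});print({k:v for k,v in b.items() if k not in('color','z_map')})
np.savez('a.npz',**{k:a[k] for k in('color','z_map','fx','fy','cx','cy','position','rotation')})
np.savez('b.npz',**{k:b[k] for k in('color','z_map','fx','fy','cx','cy','position','rotation')})
save('scene.png',a['color']);save('top.png',b['color'])
for n in['dial_unit','dial','carrier','dock','meter','parts_case','bottle','probe_stand','board_a']:
  for p,l in((a,'s'),(b,'t')): print(n,l,[(np.round(d['rect']).astype(int).tolist(),round(d['score'],2)) for d in models.boxes_of(p,n)])
E
```

```text
pics
{'clock': 0.0, 'qpos': array([ 1.24321119,  0.62934878,  0.03842169,  1.51836486, -0.02702017,
        0.99630046, -0.02001981]), 'qd': array([-0.00061897,  0.00020453,  0.00117156, -0.00113345, -0.0012716 ,
       -0.0003178 ,  0.00132207]), 'tau': array([ 2.88892006e-04, -5.63396108e+01,  1.22635078e+00, -1.93435961e+01,
        1.09373184e-02,  1.03944234e-02, -1.94905238e-05]), 'eef_pos': array([ 168.10684063, -627.23833265,  230.38800272]), 'tool_rot': array([-3.13968826e+00, -3.50627222e-06,  2.61770801e-01]), 'force': array([0.28385196, 0.33202013, 0.18621497]), 'torque': array([ 0.00369145, -0.0258733 ,  0.03908404]), 'gripper_force': 0.0, 'width': 85.09653460274099}
{'fx': 584.8440841021, 'fy': 584.8440841021, 'cx': 313.1385970529193, 'cy': 252.19027317706238, 'position': array([1643.2209374 , -270.46845671, 1317.21353202]), 'rotation': array([0.72359741, 0.00603737, 1.44553509]), 'shot': 1}
{'fx': 495.5138659919215, 'fy': 495.5138659919215, 'cx': 314.084460459542, 'cy': 238.46895096335552, 'position': array([ 284.97453205, -138.12130348, 1601.51401742]), 'rotation': ar
[... 182 characters left out ...]
462, 187, 487, 212], 0.9)]
dial t [([143, 263, 168, 290], 0.74)]
carrier s [([219, 215, 279, 283], 0.88), ([97, 230, 165, 298], 0.87)]
carrier t [([352, 224, 403, 291], 0.74)]
dock s [([328, 240, 409, 316], 0.61)]
dock t [([237, 184, 305, 258], 0.76)]
meter s [([302, 195, 335, 242], 0.93)]
meter t [([292, 269, 324, 328], 0.75)]
parts_case s [([367, 191, 392, 234], 0.76)]
parts_case t [([226, 279, 259, 324], 0.92)]
bottle s [([276, 282, 302, 331], 0.65)]
bottle t [([328, 169, 354, 197], 0.7)]
probe_stand s []
probe_stand t [([160, 143, 225, 210], 0.76)]
board_a s [([233, 253, 269, 273], 0.81), ([224, 236, 256, 258], 0.77)]
board_a t [([362, 259, 398, 286], 0.87), ([355, 232, 386, 263], 0.57)]
```

View pics/scene.png

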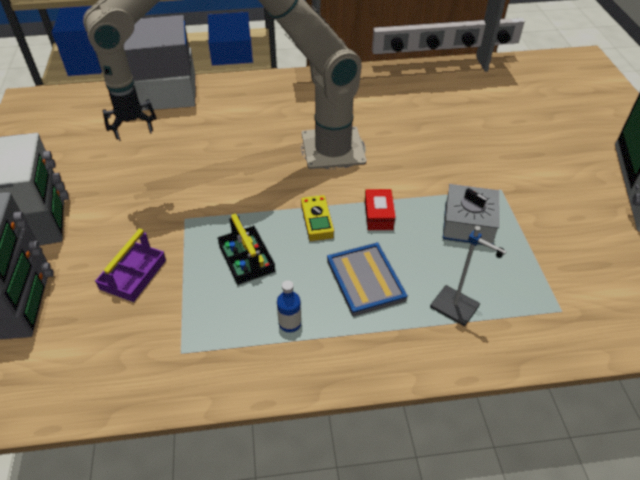

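View pics/top.png

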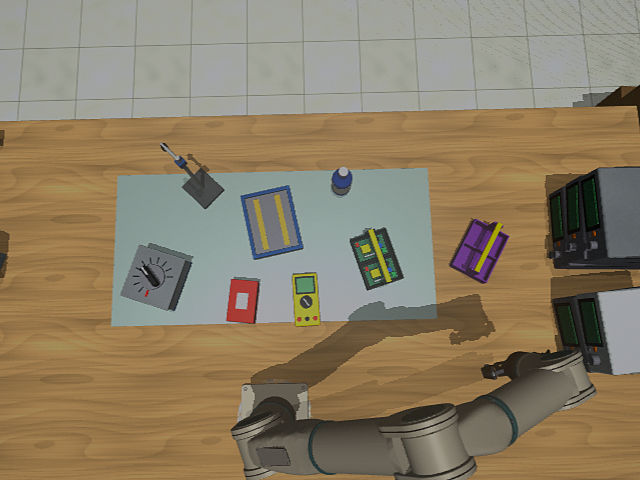

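The scene picture shows the black carrier with its boards at (247,250), the purple look-alike at (131,268), the dock at (367,277), the supply at (471,212), the stand at (458,303), the bottle at (289,308), the meter at (318,217) and the case at (380,208). In the top picture the carrier is at (376,258), the purple one at (480,250), the dock at (272,222) and the dial at (155,276).

Could be taken for the carrier: black with green boards, top (376,258), or purple and empty, top (480,250). I choose the black one. The only dial with a deck and red tick is at top (155,276).

```bash
cat > h.py <<'E'
import numpy as np, cv2
from scipy.spatial.transform import Rotation as R
from cell import status,get_image,ctrl,models
def save(n,im): cv2.imwrite('pics/'+n,cv2.cvtColor(np.ascontiguousarray(im),cv2.COLOR_RGB2BGR))
def cloud(p,st=None):
    z=p['z_map'];v,u=np.mgrid[:480,:640]
    c=np.stack([(u-p['cx'])/p['fx']*z,-(v-p['cy'])/p['fy']*z,-z],-1)
    if st is not None:
        H=np.array(p['hand_eye']);T=R.from_euler('xyz',st['tool_rot']).as_matrix()
        return (c@H[:3,:3].T+H[:3,3])@T.T+st['eef_pos']
    return c@R.from_euler('xyz',np.array(p['rotation'])).as_matrix().T+np.array(p['position'])
def rect(P):
    (c,s,a)=cv2.minAreaRect(P[:,:2].astype(np.float32)); return np.round(c,1),np.round(s,1),round(a,1),np.round(np.percentile(P[:,2],[5,50,95]),1)
E
python3 - <<'E'
from h import *
for f,B in (('a',dict(unit=(440,175,502,248),carrier=(215,210,283,286),dock=(325,237,412,319),meter=(300,192,337,244),case=(364,188,395,237),bottle=(273,280,305,334),stand=(428,228,508,325))),
            ('b',dict(unit=(118,240,196,315),carrier=(347,222,407,294),dock=(236,181,308,262),meter=(288,267,328,330),case=(222,275,263,328),bottle=(325,165,357,199),stand=(156,140,229,212)))):
    p=np.load(f+'.npz');C=cloud(p);h=cv2.cvtColor(p['color'],cv2.COLOR_RGB2HSV).astype(int)
    print(f,'table z',np.round(np.median(C[230:240,170:180,2] if f=='a' else C[225:235,130:140,2]),1))
    for n,(l,t,r,b) in B.items():
        q=C[t:b,l:r];hh=h[t:b,l:r];ok=(p['z_map'][t:b,l:r]>0)
        m=ok&(q[...,2]>10); print(n,rect(q[m]))
        if n=='unit': print('  deck',rect(q[ok&(abs(q[...,2]-90)<6)]));m=ok&(q[...,2]>118);print('  bar',m.sum(),rect(q[m]))
        if n=='carrier': m=ok&(q[...,2]>85);print('  handle',m.sum(),rect(q[m]))
        if n=='stand': m=ok&(q[...,2]>200);print('  arm',m.sum(),rect(q[m])) if m.sum() else 0
E
```

```text
a table z -2.4
unit (array([562.8, 317.9]), array([153.6, 438.1]), 71.1, array([ 26. ,  88.3, 281.4]))
  deck (array([439.7, 360.2]), array([155. , 172.4]), 72.0, array([84.8, 88.9, 93.8]))
  bar 422 (array([591.4, 303.4]), array([ 67.5, 373.7]), 70.0, array([120.5, 275.5, 308.1]))
carrier (array([ 568.9, -307.9]), array([351.9, 121.3]), 16.8, array([ 12.2,  32.1, 110.6]))
  handle 339 (array([ 569.8, -307. ]), array([349.8,  30.6]), 17.2, array([ 90.2, 108.3, 113.9]))
dock (array([578.5,  -4.8]), array([297.7, 168. ]), 11.5, array([14.6, 21.1, 30.1]))
meter (array([ 363.5, -107. ]), array([175.4,  84.6]), 2.3, array([16.7, 37.7, 45.1]))
case (array([361.8,  92.2]), array([ 85.5, 143.3]), 83.1, array([17.7, 55.9, 62.8]))
bottle (array([ 743.6, -227.5]), array([54.3, 64.2]), 2.5, array([ 20.5, 101.1, 167.4]))
stand (array([617.8, 286.5]), array([174.3, 385.5]), 60.9, array([ 11.2,  28.2, 285.8]))
  arm 419 (array([763.3, 252.9]), array([91.7, 28.9]), 45.8, array([214. , 279.8, 306.9]))
b table z 1.7
unit (array([451.5, 373.1]), array([246.8, 235. ]), 5.2, array([ 35.3,  91.2, 115.3]))
[... 192 characters left out ...]
y([ 489.8, -338.8]), array([193.9, 222.1]), 90.0, array([ 10.6,  34. , 114.6]))
  handle 335 (array([ 486.9, -335. ]), array([170.1,  30.5]), 17.3, array([100.7, 111.9, 117. ]))
dock (array([621.3,   1.3]), array([226.1, 264.2]), 86.1, array([16.9, 24.3, 33.3]))
meter (array([ 370.8, -115.1]), array([195. , 109.5]), 0.2, array([33.9, 41.4, 48.4]))
case (array([366.8,  96.5]), array([105.5, 148.2]), 87.2, array([46. , 60. , 65.8]))
bottle (array([ 742.8, -226.1]), array([83.4, 86.8]), 5.5, array([ 21., 114., 172.]))
stand (array([786. , 265.9]), array([227.1, 245.8]), 89.7, array([ 11. ,  18.5, 293.2]))
  arm 234 (array([760.3, 252.3]), array([93.4, 23.9]), 46.6, array([222.3, 285.8, 315.5]))
```

```bash
python3 -m handwheel '[{"delta_pos":[2.5,2.5,1.2],"yaw":0},{"delta_pos":[2.5,2.5,1.2],"yaw":0},{"delta_pos":[2.5,2.5,1.2],"yaw":0},{"delta_pos":[2.5,2.5,1.2],"yaw":0},{"delta_pos":[2.5,2.5,1.2],"yaw":0},{"delta_pos":[2.5,2.5,1.2],"yaw":0},{"delta_pos":[2.5,2.5,1.2],"yaw":0},{"delta_pos":[2.5,2.5,1.2],"yaw":0},{"delta_pos":[2.5,2.5,1.2],"yaw":0},{"delta_pos":[0,2.5,1.2],"yaw":0}]' 1
python3 - <<'E'
from h import *
s=status.read_state();p=get_image('wrist')
print(s['qpos'].round(3),s['eef_pos'].round(1),s['tool_rot'].round(3));print(np.round(p['hand_eye'],3),p['fx'],[k for k in p])
save('w1.png',p['color'])
C=cloud(p,s);h=cv2.cvtColor(p['color'],cv2.COLOR_RGB2HSV).astype(int)
ok=p['z_map']>0
m=ok&(C[...,2]>95)&(C[...,2]<125)&(h[...,0]>18)&(h[...,0]<35)&(h[...,1]>120);v,u=np.nonzero(m);print(m.sum(),rect(C[m]),u.mean(),v.mean())
E
```

```text
clock: 1.83
eef_pos: [398.8, -374.9, 351.8]
tool_rot: [3.141, -0.004, 0.268]
force: [0.3, 0.7, 0.3]
width: 85.7
gripper_force: 0.0
[ 7.040e-01  3.610e-01  1.000e-03  1.635e+00 -4.000e-03  1.143e+00
 -5.960e-01] [ 398.8 -374.9  351.8] [ 3.141 -0.004  0.268]
[[ 1.0000e-03  9.6600e-01  2.5900e-01  6.4762e+01]
 [ 1.0000e+00 -1.0000e-03 -0.0000e+00  1.3300e-01]
 [ 0.0000e+00  2.5900e-01 -9.6600e-01 -1.4196e+02]
 [ 0.0000e+00  0.0000e+00  0.0000e+00  1.0000e+00]] 385.1511268550705 ['color', 'z_map', 'fx', 'fy', 'cx', 'cy', 'hand_eye', 'shot']
5215 (array([ 469. , -481.8]), array([379.1, 158.7]), 84.6, array([105.8, 110.9, 112.4])) 412.55934803451584 142.25963566634707
```

View pics/w1.png

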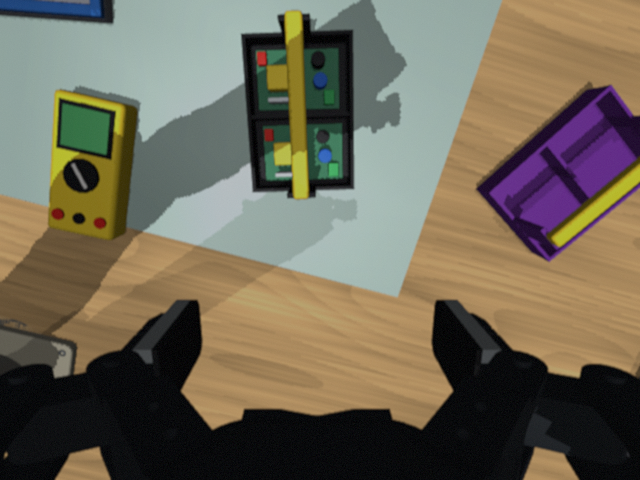

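```bash
cat >> h.py <<'E'
def grab(): 
    s=status.read_state();p=get_image('wrist');return s,p,cloud(p,s),cv2.cvtColor(p['color'],cv2.COLOR_RGB2HSV).astype(int)
def big(m):
    n,l,st,_=cv2.connectedComponentsWithStats(m.astype(np.uint8));return l==1+np.argmax(st[1:,4])
E
python3 -m handwheel '[{"delta_pos":[2,3.6,0],"yaw":0},{"delta_pos":[2,3.6,0],"yaw":0},{"delta_pos":[2,3.6,0],"yaw":0},{"delta_pos":[2,3.6,0],"yaw":0},{"delta_pos":[2,3.6,0],"yaw":0},{"delta_pos":[0,4,0],"yaw":0},{"delta_pos":[0,4,0],"yaw":0},{"delta_pos":[0,4,0],"yaw":0},{"delta_pos":[0,4,0],"yaw":0},{"delta_pos":[0,0,0],"yaw":0}]'
python3 - <<'E'
from h import *
s,p,C,h=grab()
print(s['eef_pos'].round(1)); save('w2.png',p['color'])
ok=p['z_map']>0
m=big(ok&(h[...,0]>100)&(h[...,0]<120)&(h[...,1]>140)&(C[...,2]<60)&(C[...,2]>22));v,u=np.nonzero(m);print('lip',m.sum(),rect(C[m]),u.min(),u.max(),v.min(),v.max())
m=big(ok&(h[...,0]>15)&(h[...,0]<35)&(h[...,1]>90)&(C[...,2]<60)&(C[...,2]>15));v,u=np.nonzero(m);print('strip',m.sum(),rect(C[m]),u.mean(),v.mean())
E
```

```text
clock: 2.72
eef_pos: [493.1, -28.3, 351.7]
tool_rot: [-3.136, -0.002, 0.274]
force: [0.7, -0.4, -0.8]
width: 85.1
gripper_force: 0.0
[493.1 -28.3 351.7]
lip 4297 (array([606. ,   1.5]), array([197. , 161.4]), 11.5, array([27.6, 29.1, 30.6])) 247 401 0 184
strip 4867 (array([ 360.3, -104.2]), array([163.1,  80.1]), 2.7, array([28.1, 38.9, 41.3])) 343.64064105198275 311.3949044585987
```

Close view: black carrier with two green boards and yellow handle at (298,105), which is the right one; the purple one is at (570,170), and the meter at (90,165).

```bash
python3 -m handwheel '[{"delta_pos":[-1.3,3.9,0],"yaw":0.04},{"delta_pos":[-1.3,3.9,0],"yaw":0.04},{"delta_pos":[-1.3,3.9,0],"yaw":0.04},{"delta_pos":[-1.3,3.9,0],"yaw":0.04},{"delta_pos":[-1.3,3.9,0],"yaw":0.04},{"delta_pos":[-1.3,3.9,-0.5],"yaw":0.04},{"delta_pos":[-1.3,3.9,-0.5],"yaw":0.04},{"delta_pos":[-1.3,3.5,-0.5],"yaw":0.04},{"delta_pos":[-1.3,1.5,-0.5],"yaw":0.05},{"delta_pos":[0,0,0],"yaw":0}]'
python3 - <<'E'
from h import *
s,p,C,h=grab()
print(s['eef_pos'].round(1),s['qpos'].round(2)); save('w3.png',p['color'])
ok=p['z_map']>0
m=big(ok&(abs(C[...,2]-91)<5));print('deck',rect(C[m]))
m=big(ok&(C[...,2]>120)&(C[...,2]<150));v,u=np.nonzero(m);print('bar',m.sum(),rect(C[m]),u.mean(),v.mean())
m=ok&(abs(C[...,2]-91)<6)&((h[...,0]<8)|(h[...,0]>172))&(h[...,1]>140);print('red',m.sum(),np.median(C[m],0).round(1))
m=big(ok&(C[...,2]>120)&(C[...,2]<150)); m&=(h[...,2]>170)&(h[...,1]<60);print('white',m.sum(),np.median(C[m],0).round(1))
E
```

```text
clock: 3.6
eef_pos: [373.5, 288.2, 330.6]
tool_rot: [-3.139, 0.001, 0.64]
force: [0.1, -1.6, -0.2]
width: 85.5
gripper_force: 0.0
[373.5 288.2 330.6] [-0.41  0.28 -0.39  1.84  0.12  1.05 -1.78]
deck (array([435.7, 361.3]), array([154.3, 164.5]), 71.2, array([88.9, 90.2, 91.6]))
bar 1723 (array([436. , 361.5]), array([70.9, 16.2]), 37.8, array([131.5, 134.1, 135.6])) 291.8520023215322 101.47823563551944
red 120 [386.3 377.6  91. ]
white 197 [450.7 372.7 134.9]
```

View pics/w3.png

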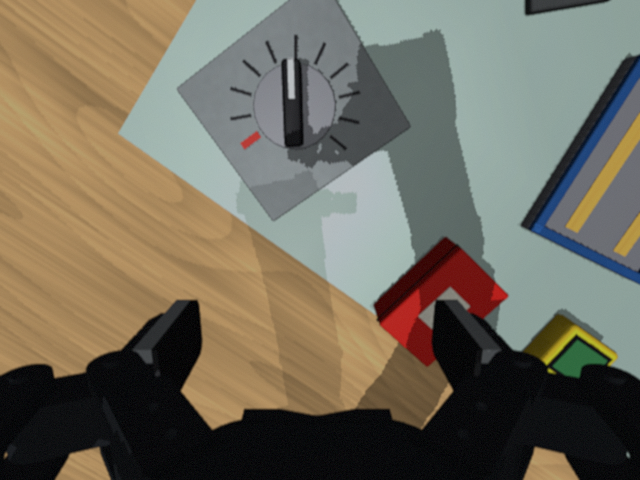

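The picture shows the supply with the dial bar at (291,102), white pointer on its upper half, and the red zero tick at (250,140): about 124° anticlockwise to go. The red case is at (440,300), clear.

```bash
python3 -m handwheel '[{"delta_pos":[1.6,1.8,-3],"yaw":0.02},{"delta_pos":[1.6,1.8,-3],"yaw":0},{"delta_pos":[1.6,1.8,-3],"yaw":0},{"delta_pos":[1.5,1.9,-3],"yaw":0},{"delta_pos":[0,0,-3],"yaw":0},{"delta_pos":[0,0,0],"yaw":0},{"delta_pos":[0,0,0],"yaw":0}]'
```

```text
clock: 4.23
eef_pos: [440.0, 355.1, 180.1]
tool_rot: [3.14, 0.004, 0.648]
force: [-0.1, 0.2, 0.5]
width: 85.4
gripper_force: 0.0
```

```bash
python3 -m handwheel '[{"delta_pos":[-0.3,0.5,-1.5],"yaw":0.01},{"delta_pos":[0,0,-2],"yaw":0},{"delta_pos":[0,0,-2],"yaw":0},{"delta_pos":[0,0,-0.8],"yaw":0},{"delta_pos":[0,0,0],"yaw":0},{"delta_pos":[0,0,0],"yaw":0},{"delta_pos":[0,0,0],"yaw":0}]'; python3 -c "
from h import *
print([status.read_state()['eef_pos'].round(1) for i in range(3)],status.read_state()['qpos'].round(3))"
```

```text
clock: 4.82
eef_pos: [437.5, 363.6, 120.2]
tool_rot: [3.141, -0.003, 0.661]
force: [0.7, -0.4, 0.2]
width: 85.7
gripper_force: 0.0
[array([437.5, 363.6, 120.2]), array([437.5, 363.6, 120.2]), array([437.5, 363.6, 120.2])] [-0.552  0.672 -0.297  1.848  0.302  0.663 -1.937]
```

```bash
python3 -m handwheel '[{"delta_pos":[0,-0.2,-1.2],"yaw":0},{"delta_pos":[0,0,0],"yaw":0},{"delta_pos":[0,0,0],"yaw":0}]'; python3 -m handwheel '[{"delta_pos":[0,0,0]},{"delta_pos":[0,0,0]},{"delta_pos":[0,0,0]},{"delta_pos":[0,0,0]},{"delta_pos":[0,0,0]},{"delta_pos":[0,0,0]},{"delta_pos":[0,0,0]},{"delta_pos":[0,0,0]},{"delta_pos":[0,0,0]}]' -1
```

```text
clock: 5.07
eef_pos: [436.6, 361.1, 107.1]
tool_rot: [3.141, -0.001, 0.661]
force: [0.6, 0.5, 0.3]
width: 85.3
gripper_force: 0.0schema error: expected keys delta_pos, yaw
```

```bash
python3 -m handwheel '[{"delta_pos":[0,0,0],"yaw":0},{"delta_pos":[0,0,0],"yaw":0},{"delta_pos":[0,0,0],"yaw":0},{"delta_pos":[0,0,0],"yaw":0},{"delta_pos":[0,0,0],"yaw":0},{"delta_pos":[0,0,0],"yaw":0},{"delta_pos":[0,0,0],"yaw":0},{"delta_pos":[0,0,0],"yaw":0}]' -1
```

```text
clock: 5.73
eef_pos: [436.2, 361.4, 106.6]
tool_rot: [-3.141, -0.0, 0.662]
force: [-1.5, 0.2, 3.8]
width: 14.9
gripper_force: 58.8
```

Gripped. Turn anticlockwise, 2.17 rad.

```bash
python3 -m handwheel '[{"delta_pos":[0,0,0],"yaw":0.05},{"delta_pos":[0,0,0],"yaw":0.1},{"delta_pos":[0,0,0],"yaw":0.1},{"delta_pos":[0,0,0],"yaw":0.1},{"delta_pos":[0,0,0],"yaw":0.1},{"delta_pos":[0,0,0],"yaw":0.1},{"delta_pos":[0,0,0],"yaw":0.1},{"delta_pos":[0,0,0],"yaw":0.1},{"delta_pos":[0,0,0],"yaw":0.1},{"delta_pos":[0,0,0],"yaw":0.1}]'
python3 -m handwheel '[{"delta_pos":[0,0,0],"yaw":0.1},{"delta_pos":[0,0,0],"yaw":0.1},{"delta_pos":[0,0,0],"yaw":0.1},{"delta_pos":[0,0,0],"yaw":0.1},{"delta_pos":[0,0,0],"yaw":0.1},{"delta_pos":[0,0,0],"yaw":0.1},{"delta_pos":[0,0,0],"yaw":0.1},{"delta_pos":[0,0,0],"yaw":0.1},{"delta_pos":[0,0,0],"yaw":0.1},{"delta_pos":[0,0,0],"yaw":0}]'
python3 -c "
from h import *
s=status.read_state();print(s['torque'],s['qpos'].round(2),np.degrees(s['tool_rot'][2]))"
```

```text
clock: 6.57
eef_pos: [436.0, 361.5, 106.6]
tool_rot: [-3.141, -0.001, 1.617]
force: [-2.6, 0.6, 2.5]
width: 14.8
gripper_force: 58.9
clock: 7.4
eef_pos: [435.7, 361.5, 106.6]
tool_rot: [-3.142, -0.001, 2.516]
force: [-2.5, -0.5, 5.2]
width: 15.0
gripper_force: 59.3
[-0.10254045  0.44333502  0.01078966] [-0.26  0.8  -0.79  1.85  0.77  0.82 -0.51] 144.15968276141686
```

```bash
python3 -m handwheel '[{"delta_pos":[0,0,0],"yaw":0.1},{"delta_pos":[0,0,0],"yaw":0.1},{"delta_pos":[0,0,0],"yaw":0.05},{"delta_pos":[0,0,0],"yaw":0.03},{"delta_pos":[0,0,0],"yaw":0.02},{"delta_pos":[0,0,0],"yaw":0},{"delta_pos":[0,0,0],"yaw":0}]'
python3 -c "
from h import *
s=status.read_state();print(s['torque'])"
python3 -m handwheel '[{"delta_pos":[0,0,0],"yaw":0.02},{"delta_pos":[0,0,0],"yaw":0.02},{"delta_pos":[0,0,0],"yaw":0.02},{"delta_pos":[0,0,0],"yaw":0},{"delta_pos":[0,0,0],"yaw":0}]'
python3 -c "
from h import *
s=status.read_state();print(s['torque'])"
```

```text
clock: 7.98
eef_pos: [435.7, 361.4, 106.6]
tool_rot: [3.142, -0.001, 2.812]
force: [-2.1, -0.6, 4.7]
width: 14.8
gripper_force: 59.5
[-0.08100855  0.5107007   0.04328709]
clock: 8.4
eef_pos: [435.7, 361.3, 106.6]
tool_rot: [3.142, -0.003, 2.865]
force: [-3.9, -0.6, 6.4]
width: 14.8
gripper_force: 75.9
[-0.01818611  0.78249529 -1.93330137]
```

The stop is reached (1.9 N m reaction). Release, rise, check.

```bash
python3 -m handwheel '[{"delta_pos":[0,0,0],"yaw":0},{"delta_pos":[0,0,0],"yaw":0},{"delta_pos":[0,0,0],"yaw":0},{"delta_pos":[0,0,0],"yaw":0},{"delta_pos":[0,0,0],"yaw":0},{"delta_pos":[0,0,0],"yaw":0}]' 1
python3 -m handwheel '[{"delta_pos":[0,0,2],"yaw":0},{"delta_pos":[0,0,3],"yaw":0},{"delta_pos":[0,0,4],"yaw":0},{"delta_pos":[0,0,4],"yaw":0},{"delta_pos":[0,0,4],"yaw":-0.1},{"delta_pos":[0.5,-1,4],"yaw":-0.12},{"delta_pos":[1,-2,2],"yaw":-0.12},{"delta_pos":[1,-3,0],"yaw":-0.12},{"delta_pos":[0,0,0],"yaw":0},{"delta_pos":[0,0,0],"yaw":0}]'
python3 - <<'E'
from h import *
s,p,C,h=grab()
b=get_image('top');D=cloud(b);hb=cv2.cvtColor(b['color'],cv2.COLOR_RGB2HSV)
save('t2.png',b['color'])
for n,X,H,z in(('w',C,h,p['z_map']),('t',D,hb,b['z_map'])):
  m=(z>0)&(X[...,2]>122)&(X[...,2]<140)&(np.hypot(X[...,0]-437,X[...,1]-361)<50)
  if m.sum()>30:
    print(n,m.sum(),rect(X[m])); w=m&(H[...,2]>150)&(H[...,1]<70)
    print(w.sum(),np.median(X[w],0).round(1) if w.sum() else '')
E
```

```text
clock: 8.9
eef_pos: [436.3, 361.1, 106.2]
tool_rot: [-3.141, 0.0, 2.872]
force: [-0.4, 0.3, 0.4]
width: 84.4
gripper_force: 0.0
clock: 9.73
eef_pos: [462.3, 299.1, 336.4]
tool_rot: [-3.141, 0.002, 2.409]
force: [0.3, -0.0, 0.4]
width: 85.3
gripper_force: 0.0
w 1543 (array([434.7, 361.4]), array([16.1, 70.6]), 71.3, array([131.4, 134.1, 135.7]))
202 [417.1 367.2 135. ]
```

The dial's pointer now lies at 161.5°, on the red tick. Now the dock.

```bash
python3 -m handwheel '[{"delta_pos":[0.5,-2,0.5],"yaw":-0.12},{"delta_pos":[0.5,-2,0.5],"yaw":-0.12},{"delta_pos":[0.5,-2,0.5],"yaw":-0.12},{"delta_pos":[0.5,-2,0.5],"yaw":-0.12},{"delta_pos":[0.5,-2,0.5],"yaw":-0.12},{"delta_pos":[0.5,-2,0.5],"yaw":-0.12},{"delta_pos":[0.5,-2,0.5],"yaw":-0.12},{"delta_pos":[0.5,-2,0.5],"yaw":-0.12},{"delta_pos":[0.5,-2,0.5],"yaw":-0.12},{"delta_pos":[0.5,-2,0.5],"yaw":-0.12}]'
python3 -m handwheel '[{"delta_pos":[0,-2,0],"yaw":-0.12},{"delta_pos":[0,-2,0],"yaw":-0.12},{"delta_pos":[0,-2,0],"yaw":-0.12},{"delta_pos":[0,-2,0],"yaw":-0.12},{"delta_pos":[0,-2,0],"yaw":-0.12},{"delta_pos":[0,-1,0],"yaw":-0.12},{"delta_pos":[0,0,0],"yaw":-0.12},{"delta_pos":[0,0,0],"yaw":-0.12},{"delta_pos":[0,0,0],"yaw":0},{"delta_pos":[0,0,0],"yaw":0}]'
cat > dock.py <<'E'
from h import *
s,p,C,h=grab()
print(s['eef_pos'].round(1),s['tool_rot'].round(3)); save('w4.png',p['color'])
near=(p['z_map']>0)&(np.hypot(C[...,0]-605,C[...,1])<170)
l=big(near&(h[...,0]>100)&(h[...,0]<125)&(h[...,1]>120)&(C[...,2]>24)&(C[...,2]<36));v,u=np.nonzero(l);print('lip',l.sum(),rect(C[l]),u.min(),u.max(),v.min(),v.max())
m=big(near&(h[...,0]>15)&(h[...,0]<35)&(h[...,1]>80)&(abs(C[...,2]-22)<8));print('strip',rect(C[m]))
pk=near&(abs(C[...,2]-22)<3)&~l;pk=big(cv2.erode(pk.astype(np.uint8),np.ones((3,3))));print('pocket',rect(C[pk]))
E
python3 dock.py
```

```text
clock: 10.67
eef_pos: [510.9, 101.8, 386.0]
tool_rot: [-3.14, -0.0, 1.21]
force: [1.8, -0.2, -0.3]
width: 85.4
gripper_force: 0.0
clock: 11.5
eef_pos: [511.2, -7.4, 385.8]
tool_rot: [-3.141, 0.001, 0.258]
force: [0.1, 0.6, -1.0]
width: 85.4
gripper_force: 0.0
[511.2  -7.4 385.8] [-3.141e+00  1.000e-03  2.580e-01]
lip 5316 (array([612.6,   3. ]), array([211.9, 161.9]), 11.3, array([27.3, 29.1, 30.6])) 263 405 7 197
strip (array([619.8, -31.5]), array([170.8,  18.8]), 11.5, array([20.3, 21.8, 23.4]))
pocket (array([613.8,   3. ]), array([189.3, 138.7]), 11.4, array([19.8, 21.4, 23. ]))
```

```bash
python3 -m handwheel '[{"delta_pos":[-0.9,-3.9,-0.5],"yaw":0.01},{"delta_pos":[-0.9,-3.9,-0.5],"yaw":0.01},{"delta_pos":[-0.9,-3.9,-0.5],"yaw":0.01},{"delta_pos":[-0.9,-3.9,-0.5],"yaw":0.01},{"delta_pos":[-0.9,-3.9,-0.5],"yaw":0},{"delta_pos":[-0.9,-3.9,-0.5],"yaw":0},{"delta_pos":[-0.9,-3.9,-0.5],"yaw":0},{"delta_pos":[-0.9,-3.9,-0.5],"yaw":0},{"delta_pos":[-0.5,-2,-0.5],"yaw":0},{"delta_pos":[0,0,0],"yaw":0}]'
python3 - <<'E'
from h import *
s,p,C,h=grab()
print(s['eef_pos'].round(1),s['tool_rot'].round(3)); save('w5.png',p['color'])
near=(p['z_map']>0)&(np.hypot(C[...,0]-487,C[...,1]+335)<140)
m=big(near&(h[...,0]>18)&(h[...,0]<35)&(h[...,1]>120)&(C[...,2]>97)&(C[...,2]<120));v,u=np.nonzero(m);print('handle',rect(C[m]),u.min(),u.max(),v.min(),v.max())
m=big(near&(C[...,2]>8)&(C[...,2]<46));print('tray',rect(C[m]))
E
```

```text
clock: 12.38
eef_pos: [431.2, -346.5, 339.4]
tool_rot: [3.141, 0.004, 0.286]
force: [-0.3, -0.5, -0.3]
width: 85.3
gripper_force: 0.0
[ 431.2 -346.5  339.4] [3.141 0.004 0.286]
handle (array([ 483.1, -332.9]), array([166.7,  18.4]), 17.2, array([109.1, 111. , 112.4])) 307 328 53 236
tray (array([ 493.6, -366.1]), array([170.1,  50.4]), 17.2, array([11.5, 36.2, 40.3]))
```

```bash
python3 -m handwheel '[{"delta_pos":[1.3,0.4,-3.5],"yaw":0.01},{"delta_pos":[1.3,0.3,-3.5],"yaw":0},{"delta_pos":[1.3,0.3,-3.5],"yaw":0},{"delta_pos":[1.3,0.3,-3.5],"yaw":0},{"delta_pos":[0,0,-2],"yaw":0},{"delta_pos":[0,0,0],"yaw":0},{"delta_pos":[0,0,0],"yaw":0}]'
```

```text
clock: 13.02
eef_pos: [486.6, -325.9, 180.9]
tool_rot: [-3.139, 0.001, 0.306]
force: [-0.9, 0.2, -0.1]
width: 85.5
gripper_force: 0.0
```

```bash
cat > car.py <<'E'
from h import *
for i in range(2):
    s,p,C,h=grab()
    print(s['eef_pos'].round(1),s['tool_rot'].round(3),s['qd'].round(3))
    near=(p['z_map']>0)&(np.hypot(C[...,0]-487,C[...,1]+335)<140)
    m=big(near&(h[...,0]>18)&(h[...,0]<35)&(h[...,1]>120)&(C[...,2]>97)&(C[...,2]<120));v,u=np.nonzero(m);print('handle',rect(C[m]),u.min(),u.max(),v.min(),v.max())
    d=np.array([np.cos(.3),np.sin(.3)]);t=C[m][:,:2]@d;n=C[m][:,:2]@[-d[1],d[0]];k=np.argmax(t)
    print('perp mid offset of handle rel TCP',(np.percentile(n,2)+np.percentile(n,98))/2-s['eef_pos'][:2]@[-d[1],d[0]],'far end',t.max()-s['eef_pos'][:2]@d)
E
python3 car.py
```

```text
[ 486.6 -325.9  180.9] [-3.139e+00  1.000e-03  3.060e-01] [ 0.017 -0.045  0.004 -0.035  0.002  0.003 -0.004]
handle (array([ 483.2, -333. ]), array([168.7,  17.9]), 17.1, array([109.2, 111.1, 112.2])) 311 343 111 389
perp mid offset of handle rel TCP -5.404211546451904 far end 78.97029054343432
[ 487.2 -327.   182.3] [ 3.141e+00 -1.000e-03  3.040e-01] [ 0.014 -0.03   0.005 -0.02   0.001 -0.004 -0.003]
handle (array([ 483.4, -333. ]), array([168.2,  18. ]), 17.2, array([109.1, 111. , 112.2])) 309 340 112 388
perp mid offset of handle rel TCP -4.082959031942039 far end 78.67972827687373
```

```bash
python3 -m handwheel '[{"delta_pos":[-0.3,-0.5,-1.5],"yaw":0},{"delta_pos":[0,0,-2],"yaw":0},{"delta_pos":[0,0,-2],"yaw":0},{"delta_pos":[0,0,-1],"yaw":0},{"delta_pos":[0,0,0],"yaw":0},{"delta_pos":[0,0,0],"yaw":0},{"delta_pos":[0,0,0],"yaw":0}]'
```

```text
clock: 13.7
eef_pos: [484.4, -333.4, 118.0]
tool_rot: [3.139, -0.002, 0.302]
force: [0.3, 0.4, 0.2]
width: 85.9
gripper_force: 0.0
```

```bash
python3 -m handwheel '[{"delta_pos":[-0.1,0,-1.6],"yaw":0},{"delta_pos":[0,0,-1.6],"yaw":0},{"delta_pos":[0,0,0],"yaw":0},{"delta_pos":[0,0,0],"yaw":0},{"delta_pos":[0,0,0],"yaw":0}]'
python3 -m handwheel '[{"delta_pos":[0,0,0],"yaw":0},{"delta_pos":[0,0,0],"yaw":0},{"delta_pos":[0,0,0],"yaw":0},{"delta_pos":[0,0,0],"yaw":0},{"delta_pos":[0,0,0],"yaw":0},{"delta_pos":[0,0,0],"yaw":0},{"delta_pos":[0,0,0],"yaw":0},{"delta_pos":[0,0,0],"yaw":0}]' -1
```

```text
clock: 14.12
eef_pos: [483.2, -333.3, 85.7]
tool_rot: [3.14, -0.002, 0.302]
force: [0.6, -1.0, 0.3]
width: 85.8
gripper_force: 0.0
clock: 14.78
eef_pos: [482.3, -332.9, 84.6]
tool_rot: [3.141, -0.0, 0.302]
force: [-0.4, 1.2, 4.1]
width: 15.0
gripper_force: 59.5
```

```bash
python3 -m handwheel '[{"delta_pos":[0,0,0.3],"yaw":0},{"delta_pos":[0,0,0.6],"yaw":0},{"delta_pos":[0,0,1],"yaw":0},{"delta_pos":[0,0,1.5],"yaw":0},{"delta_pos":[0,0,2],"yaw":0},{"delta_pos":[0,0,2],"yaw":0},{"delta_pos":[0,0,1.5],"yaw":0},{"delta_pos":[0,0,1],"yaw":0},{"delta_pos":[0,0,0.5],"yaw":0},{"delta_pos":[0,0,0],"yaw":0}]'
python3 - <<'E'
from h import *
p=get_image('scene');C=cloud(p)
save('s2.png',cv2.resize(p['color'][180:340,180:440],None,fx=2.5,fy=2.5))
E
```

```text
clock: 15.62
eef_pos: [482.6, -333.1, 189.4]
tool_rot: [3.14, -0.001, 0.302]
force: [0.7, -0.2, -5.7]
width: 14.9
gripper_force: 58.7
```

View pics/s2.png

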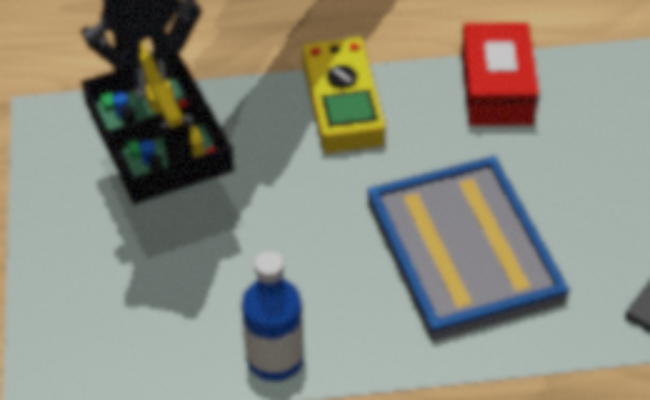

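The crop shows the carrier lifted level at (158,125) with both boards in it; the dock at (467,245) is free.

```bash
python3 -m handwheel '[{"delta_pos":[0.25,0.6,0],"yaw":0},{"delta_pos":[0.5,1.2,0],"yaw":-0.01},{"delta_pos":[0.7,1.8,0],"yaw":-0.01},{"delta_pos":[0.7,1.8,0],"yaw":-0.01},{"delta_pos":[0.7,1.8,0],"yaw":-0.01},{"delta_pos":[0.7,1.8,0],"yaw":-0.01},{"delta_pos":[0.7,1.8,0],"yaw":-0.01},{"delta_pos":[0.7,1.8,0],"yaw":-0.01},{"delta_pos":[0.7,1.8,0],"yaw":-0.01},{"delta_pos":[0.7,1.8,0],"yaw":-0.01}]'
python3 -m handwheel '[{"delta_pos":[0.7,1.8,0],"yaw":-0.01},{"delta_pos":[0.7,1.8,0],"yaw":0},{"delta_pos":[0.7,1.8,0],"yaw":0},{"delta_pos":[0.7,1.8,0],"yaw":0},{"delta_pos":[0.7,1.8,0],"yaw":0},{"delta_pos":[0.7,1.8,0],"yaw":0},{"delta_pos":[0.7,1.8,0],"yaw":0},{"delta_pos":[0.7,1.8,0],"yaw":0},{"delta_pos":[0.5,1.2,0],"yaw":0},{"delta_pos":[0.25,0.6,0],"yaw":0}]'
python3 -m handwheel '[{"delta_pos":[0.2,0.6,0],"yaw":0},{"delta_pos":[0.1,0.6,0],"yaw":0},{"delta_pos":[0,0,0],"yaw":0},{"delta_pos":[0,0,0],"yaw":0},{"delta_pos":[0,0,0],"yaw":0},{"delta_pos":[0,0,0],"yaw":0},{"delta_pos":[0,0,0],"yaw":0},{"delta_pos":[0,0,0],"yaw":0}]'
```

```text
clock: 16.5
eef_pos: [545.3, -169.0, 187.0]
tool_rot: [-3.14, 0.002, 0.212]
force: [-0.6, 0.7, -4.5]
width: 14.7
gripper_force: 58.7
clock: 17.33
eef_pos: [609.3, -5.4, 187.4]
tool_rot: [-3.139, 0.001, 0.205]
force: [-0.5, 0.4, -5.0]
width: 15.1
gripper_force: 58.7
clock: 18.0
eef_pos: [612.2, 2.5, 188.4]
tool_rot: [3.141, 0.0, 0.201]
force: [-0.5, 0.7, -5.6]
width: 15.3
gripper_force: 58.7
```

```bash
python3 -m handwheel '[{"delta_pos":[0,0,-0.4],"yaw":0},{"delta_pos":[0,0,-1],"yaw":0},{"delta_pos":[0,0,-1.2],"yaw":0},{"delta_pos":[0,0,-1.2],"yaw":0},{"delta_pos":[0,0,-1.2],"yaw":0},{"delta_pos":[0,0,-1],"yaw":0},{"delta_pos":[0,0,-0.7],"yaw":0},{"delta_pos":[0,0,-0.4],"yaw":0},{"delta_pos":[0,0,0],"yaw":0},{"delta_pos":[0,0,0],"yaw":0}]'
python3 - <<'E'
from h import *
p=get_image('scene');save('s3.png',cv2.resize(p['color'][180:340,280:480],None,fx=3,fy=3))
E
```

```text
clock: 18.83
eef_pos: [612.4, 3.2, 117.3]
tool_rot: [-3.142, -0.0, 0.202]
force: [0.3, -0.2, -4.5]
width: 15.2
gripper_force: 58.7
```

View pics/s3.png

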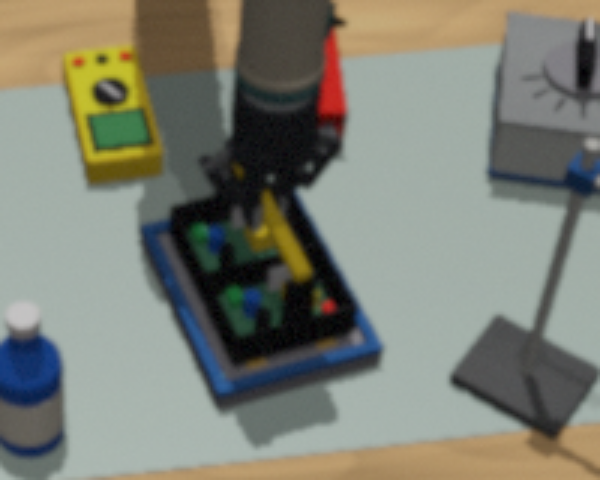

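The carrier (260,280) is over the pocket, inside the blue lips, 11 mm above the floor. Lower slowly.

```bash
python3 -m handwheel '[{"delta_pos":[0,0,-0.2],"yaw":0},{"delta_pos":[0,0,-0.2],"yaw":0},{"delta_pos":[0,0,-0.2],"yaw":0},{"delta_pos":[0,0,-0.1],"yaw":0},{"delta_pos":[0,0,-0.1],"yaw":0},{"delta_pos":[0,0,-0.1],"yaw":0},{"delta_pos":[0,0,0],"yaw":0},{"delta_pos":[0,0,0],"yaw":0}]'
python3 -m handwheel '[{"delta_pos":[0,0,-0.1],"yaw":0},{"delta_pos":[0,0,0],"yaw":0},{"delta_pos":[0,0,0],"yaw":0},{"delta_pos":[0,0,0],"yaw":0}]'
```

```text
clock: 19.55
eef_pos: [612.2, 3.2, 108.3]
tool_rot: [-3.142, 0.0, 0.202]
force: [0.6, -0.3, -6.0]
width: 14.6
gripper_force: 58.7
clock: 19.88
eef_pos: [612.3, 3.1, 107.3]
tool_rot: [3.142, -0.0, 0.202]
force: [-0.7, 0.5, -5.1]
width: 14.8
gripper_force: 58.7
```

```bash
python3 -m handwheel '[{"delta_pos":[0,0,-0.05],"yaw":0},{"delta_pos":[0,0,-0.05],"yaw":0},{"delta_pos":[0,0,0],"yaw":0},{"delta_pos":[0,0,0],"yaw":0},{"delta_pos":[0,0,0],"yaw":0}]'
python3 -m handwheel '[{"delta_pos":[0,0,-0.05],"yaw":0},{"delta_pos":[0,0,-0.05],"yaw":0},{"delta_pos":[0,0,0],"yaw":0},{"delta_pos":[0,0,0],"yaw":0},{"delta_pos":[0,0,0],"yaw":0}]'
```

```text
clock: 20.3
eef_pos: [612.4, 3.1, 106.6]
tool_rot: [3.141, -0.0, 0.202]
force: [-1.3, -0.5, -1.2]
width: 14.7
gripper_force: 59.2
clock: 20.72
eef_pos: [612.4, 3.1, 106.6]
tool_rot: [3.141, -0.001, 0.202]
force: [-2.9, 0.5, 6.7]
width: 15.2
gripper_force: 60.4
```

It has seated (the load has gone from −5 N to +7 N). Release and rise.

```bash
python3 -m handwheel '[{"delta_pos":[0,0,0],"yaw":0},{"delta_pos":[0,0,0],"yaw":0},{"delta_pos":[0,0,0],"yaw":0},{"delta_pos":[0,0,0],"yaw":0},{"delta_pos":[0,0,0],"yaw":0},{"delta_pos":[0,0,0],"yaw":0},{"delta_pos":[0,0,0],"yaw":0}]' 1
python3 -m handwheel '[{"delta_pos":[0,0,1],"yaw":0},{"delta_pos":[0,0,2],"yaw":0},{"delta_pos":[0,0,3],"yaw":0},{"delta_pos":[0,0,4],"yaw":0},{"delta_pos":[-1.5,0,3.5],"yaw":0},{"delta_pos":[-2.5,0,3],"yaw":0},{"delta_pos":[-2.5,0,3],"yaw":0},{"delta_pos":[-2,0,2],"yaw":0},{"delta_pos":[0,0,0],"yaw":0},{"delta_pos":[0,0,0],"yaw":0}]'
python3 - <<'E'
from h import *
s,p,C,h=grab();b=get_image('top');D=cloud(b);a=get_image('scene')
save('w6.png',p['color'])
near=(p['z_map']>0)&(np.hypot(C[...,0]-613,C[...,1]-3)<140)
m=big(near&(h[...,0]>18)&(h[...,0]<35)&(h[...,1]>120)&(C[...,2]>110)&(C[...,2]<150));print('handle',rect(C[m]))
m=near&(C[...,2]>50)&(C[...,2]<70);print('tray',rect(C[big(m)]))
m=(D[...,2]>122)&(D[...,2]<140)&(np.hypot(D[...,0]-437,D[...,1]-361)<50);print('bar',m.sum(),rect(D[m]))
# before/after difference
old=np.load('b.npz')['color'];oa=np.load('a.npz')['color']
for n,(l,t,r,bb) in dict(meter=(288,267,328,330),case=(222,275,263,328),bottle=(325,165,357,199),stand=(156,140,229,212)).items():
    (dx,dy),q=cv2.phaseCorrelate(*[cv2.cvtColor(x[t:bb,l:r],cv2.COLOR_RGB2GRAY).astype(np.float32) for x in(old,b['color'])]);print(n,round(dx,2),round(dy,2),round(q,2))
E
```

```text
clock: 21.3
eef_pos: [612.3, 3.2, 105.2]
tool_rot: [-3.142, -0.0, 0.202]
force: [0.4, 0.2, 0.2]
width: 85.7
gripper_force: 0.0
clock: 22.13
eef_pos: [527.5, 3.2, 322.5]
tool_rot: [3.14, -0.004, 0.202]
force: [0.3, 0.2, -0.1]
width: 85.2
gripper_force: 0.0
handle (array([613.4,   2.3]), array([168. ,  19.4]), 11.4, array([130.8, 133. , 134.3]))
tray (array([620.8, -32.9]), array([170.2,  47. ]), 11.4, array([51.6, 60.6, 62.5]))
bar 145 (array([438.4, 357.9]), array([18.3, 69.6]), 71.1, array([125.4, 133.3, 138.9]))
meter -0.15 0.09 0.84
case 0.19 1.82 0.18
bottle 0.01 -0.01 0.98
stand 0.55 0.04 0.64
```

View pics/w6.png

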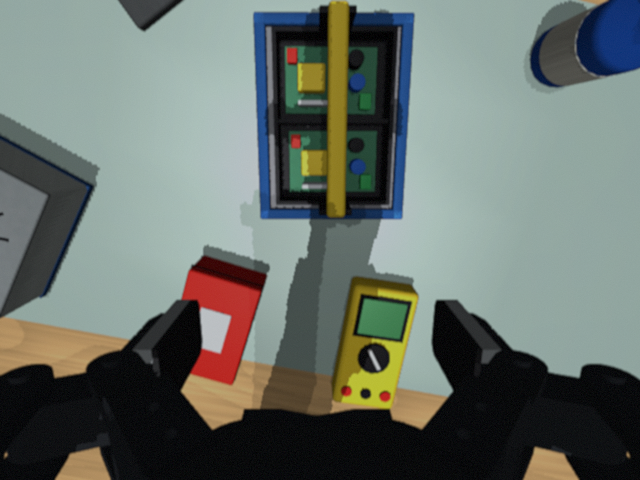

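The picture shows the carrier sitting flat and centred in the pocket at (335,115), with both boards in it. The case, meter and bottle are in place; the low match on the case comes from the arm and its shadow in the top view.

```bash
python3 -c "
from cell import ctrl
print(ctrl.finish_job())"
```

```text
the job is handed in; nothing more can be done
None
```

The dial is at its zero stop, the carrier with both boards sits flat inside the dock's lips, the gripper has let go, no bystander was seen to have moved (the case's before/after match was unclear, as the arm shaded it), and the job is handed in at about 22 s.

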